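Load and start the tub dryer

TASK

The rinsed grey tubs on the jeweller's bench have to be dried. First stop the dryer by pressing its long stop key until it latches and the latched key pops up; then, with the dryer stopped, stand every tub mouth-down on the drying plate, wholly on it and side by side. Only then press the round drying key so that it latches and the stop key pops up, turn the timer knob clockwise to its end stop, and leave the other things on the bench where they are.

Things in the scene. Friction and masses are not known exactly. Their poses are not given: they have to be found in the camera images.
- key_bar (a joint): The key with the only long cap, 70 x 30 mm: the stop key. The three keys are interlocked: exactly one is latched down; pushing another past half stroke (about 4 N, then it snaps to the bottom by itself) pops that one up. A key not pushed past half stroke springs back. Value 0 = fully up, 0.010 = fully down.
- bar_top (a point): Centre of the top of the bar key, z up; key tops stand 23.5 mm above the box top when up, 13.5 mm when down.
- key_round (a joint): The key with the round cap, 36 mm across: the drying key.  Value 0 = fully up, 0.010 = fully down.
- round_top (a point): Centre of the top of the round key, z up; key tops stand 23.5 mm above the box top when up, 13.5 mm when down.
- key_square (a joint): The key with the square cap, 32 x 32 mm: a heat key, latched down at the start. Value 0 = fully down, 0.010 = fully up.
- square_top (a point): Centre of the top of the square key, z up; key tops stand 23.5 mm above the box top when up, 13.5 mm when down.
- timer (a joint): The black timer knob at the end of the key row: a bar grip 46 mm long, 14 mm wide and 32 mm high (top 44 mm above the box top) on a disc of 48 mm. 0 = anticlockwise end, 2.6 rad = clockwise end stop; grows clockwise seen from above; stays where it is left (light friction). At 0 the bar lies along the box's x, at value v it is turned by -v about z.
- timer_grip (a point): Point on the knob's vertical axis at half height of its bar grip, 37 mm above the box top; its x runs along the bar.
- dryer: Fixed grey control box of the tub dryer, 110 (x) x 280 (y) x 45 mm high, on the bench; origin at the centre of its underside, z up. The row of keys and the knob runs along its y: three white keys in an order that changes from start to start, at y = +105, +50 and -5 mm, knob at y = -85 mm, all at x = 0.
- plate_top (a point): Centre of the top face of the fixed aluminium drying plate, 190 (x) x 320 (y) mm and 8 mm thick, flat and without rim, on the bench; x and y along its sides, z up.
- tub0: Grey square open tub, 52 x 52 mm outside, 72 mm high, walls 4 mm, about 90 g. Origin at the centre of the outside of its closed bottom; z runs from there to the open mouth, x and y are square to its sides. Some of the four tubs are absent (None).
- tub1: Grey square open tub, 52 x 52 mm outside, 72 mm high, walls 4 mm, about 90 g. Origin at the centre of the outside of its closed bottom; z runs from there to the open mouth, x and y are square to its sides. Some of the four tubs are absent (None).
- tub2: Grey square open tub, 52 x 52 mm outside, 72 mm high, walls 4 mm, about 90 g. Origin at the centre of the outside of its closed bottom; z runs from there to the open mouth, x and y are square to its sides. Some of the four tubs are absent (None).
- tub3: Grey square open tub, 52 x 52 mm outside, 72 mm high, walls 4 mm, about 90 g. Origin at the centre of the outside of its closed bottom; z runs from there to the open mouth, x and y are square to its sides. Some of the four tubs are absent (None).
- bench_block: Bystander: steel block 80 x 30 x 25 mm among the tubs; origin at the centre of its underside.
- spool: Bystander: brass wire spool, 40 mm across, 36 mm high, behind the tubs; origin at the centre of its underside.
- white_jar: Bystander: small white jar, 60 mm across, 70 mm high, at the back; origin at the centre of its underside.
- big_jar: Bystander: glass jar, 90 mm across, 130 mm high, at the back; origin at the centre of its underside.
- file: Bystander: hand tool 180 mm long lying at the back; origin at the centre of its underside (for the tool: on its line).
- charcoal: Bystander: dark soldering block 120 x 70 x 35 mm; origin at the centre of its underside.
- brush_cup: Bystander: white mug, 75 mm high, at the back; origin at the centre of its underside.

How it is judged:
On the way, in this order (a step that is already met when the one before it is completed fails the run):
1. the long stop key is latched down, the other keys are up (value of joint each of key_bar, key_square above 0.008 m and value of joint key_round below 0.002 m), for 0.2 s.
2. every tub stands mouth-down on the drying plate, let go, with the stop key still down and the timer not yet at its end stop (angle between each of tub0, tub1, tub2, tub3's own z axis and vertical above 3 rad and z of tub0 in the frame of plate_top between 0.066 and 0.078 m and x of tub0 in the frame of plate_top between -0.075 and 0.075 m and y of tub0 in the frame of plate_top between -0.14 and 0.14 m and linear speed of each of tub0, tub1, tub2, tub3 below 0.03 m/s and contact force between each of tub0, tub1, tub2, tub3 and the arm below 0.2 N and contact force between each of tub0, tub1, tub2, tub3 and the fingers below 0.2 N and z of tub1 in the frame of plate_top between 0.066 and 0.078 m and x of tub1 in the frame of plate_top between -0.075 and 0.075 m and y of tub1 in the frame of plate_top between -0.14 and 0.14 m and z of tub2 in the frame of plate_top between 0.066 and 0.078 m and x of tub2 in the frame of plate_top between -0.075 and 0.075 m and y of tub2 in the frame of plate_top between -0.14 and 0.14 m and z of tub3 in the frame of plate_top between 0.066 and 0.078 m and x of tub3 in the frame of plate_top between -0.075 and 0.075 m and y of tub3 in the frame of plate_top between -0.14 and 0.14 m and value of joint key_bar above 0.008 m and value of joint timer below 2.4 rad), for 0.3 s.
At the end, for the whole second after the job is handed in: Every tub stands mouth-down flat on the drying plate (centre at least 20 mm inside its edges, not stacked), still and released; the round key is latched down (over 8 mm of 10) and the stop key up; the timer knob is within 0.1 rad of its clockwise end stop (angle between each of tub0, tub1, tub2, tub3's own z axis and vertical above 3 rad and z of tub0 in the frame of plate_top between 0.066 and 0.078 m and x of tub0 in the frame of plate_top between -0.075 and 0.075 m and y of tub0 in the frame of plate_top between -0.14 and 0.14 m and linear speed of each of tub0, tub1, tub2, tub3 below 0.03 m/s and contact force between each of tub0, tub1, tub2, tub3 and the arm below 0.2 N and contact force between each of tub0, tub1, tub2, tub3 and the fingers below 0.2 N and z of tub1 in the frame of plate_top between 0.066 and 0.078 m and x of tub1 in the frame of plate_top between -0.075 and 0.075 m and y of tub1 in the frame of plate_top between -0.14 and 0.14 m and z of tub2 in the frame of plate_top between 0.066 and 0.078 m and x of tub2 in the frame of plate_top between -0.075 and 0.075 m and y of tub2 in the frame of plate_top between -0.14 and 0.14 m and z of tub3 in the frame of plate_top between 0.066 and 0.078 m and x of tub3 in the frame of plate_top between -0.075 and 0.075 m and y of tub3 in the frame of plate_top between -0.14 and 0.14 m and value of joint key_round above 0.008 m and value of joint key_bar below 0.002 m and value of joint timer above 2.5 rad); the robot touches nothing.
It fails at once if a bystander is pushed more than 60 mm from its place (distance of any of bench_block, spool, white_jar, big_jar, file, charcoal, brush_cup from where it was at the start of the episode above 0.06 m).
Of tub0, tub1, tub2, tub3 only 2 to 3 are there at a start; the rules pass over those that are not, and their reading is None.
At some moment in a run one of tub0, tub1, tub2, tub3 may be knocked a few centimetres aside while the robot is not near it.
Once in a run the grip may slacken for a moment while it holds something.
It also fails if it takes over 210 s, if anything falls off the work surface, if the arm or the gripper's body presses on something with over 40 N, if the wrist force passes 120 N, or if a joint passes its speed limit or range.

ROBOT

A 6-joint arm with a two-finger parallel gripper is mounted at the origin on the work surface. World frame = base frame: x ahead of the robot, y to its left, z up, the work surface at z = 0. Lengths are in m, angles in rad, forces in N, time in s.
With the tool pointing down it reaches from about 0.15 to 0.775 m from the base axis. Payload 6.1 kg.
Tool frame: the origin (TCP) lies at the very end of the fingers, on their centre line; the grasp point (between the pads) lies 19 mm behind it; z points along the fingers, y is the line along which they close (so a half turn about z gives the same grasp; the last joint's range is limited). The gripper opens to 85 mm and grips with 20 to 120 N. Pads are 22 mm wide; open, the fingers measure 114 mm over their backs; the gripper's body (76 mm by 85 mm) begins 54 mm behind the grasp point. The pads swing forward as they close: fully open they stand 13 mm farther back than shut.
Start: joints at [1.284, 0.126, -0.04, 1.405, 0, 1.571], TCP at [0.149, 0.504, 0.231] pointing down, gripper open.
Joint ranges: [-2.72, 2.72], [-0.95, 1.95], [-1.27, 1.35], [-1.78, 2.02], [-1.46, 1.47], [-3.14, 3.14]. Speed limits (rad/s): [2.39, 2.39, 3.01, 3.14, 3.14, 3.14].

INTERFACE

Orientations are given as a 3x3 rotation matrix whose columns are the frame's x, y, z axes.
In Python, from station import env gives the robot as it stands. Calls block until the motion is done:
- env.move_pose(position, orientation): joint-space move of the TCP to a pose.
- env.line_to(position, attitude=None, velocity=0.15): straight line of the TCP; attitude=None keeps the orientation; velocity is the mean speed in m/s.
- env.move_joints(angles): joint-space move.
- env.move_gripper(opening, grasp_force=None): finger opening in m; grasp_force is the grip in N (None keeps the last); returns when the fingers have stopped.
- env.dwell(seconds).
- env.ik(position, orientation): joint angles nearest the present ones, or None.
- env.state(): the state.
- env.snapshot(name): name is "scene" or "top" or "wrist"; returns the picture (420x560x3 uint8, red, green, blue); there is no depth.
- env.calibration(name): a dict with "fx", "fy", "cx", "cy" (pixels), "R" (3x3) and "t" (3): a world point X has camera coordinates R X + t; the wrist camera has in their place "tool_from_camera" (4x4, takes a point from camera to tool coordinates, whose origin is the TCP and whose axes are the flange's). Camera axes: x right, y down, z forward; pixel columns grow to the right and rows downward; lengths in m; the calibration is good to about 2 mm. A picture is of the moment at which its call begins: read the wrist's pose just before it. calibration takes no time and is no camera call.
A pose or a line that the arm cannot do raises env.IKError and nothing moves.
- env.close_job(): hands the job in; it is judged then, once.
The state is a dict: "time": time; "q": joint angles; "qd": joint speeds; "tau": joint torques, N m; "tcp_pos": TCP position; "eef_rot": TCP orientation; "force": force on the tool from outside, world axes, zero at the start; "ft_torque": the same for the moment, N m; "finger_gap": finger opening in m; "grip_force": force on a finger pad.
Only numpy, scipy, OpenCV 4.12 (cv2) and the standard library are available. Lean on these libraries where they do the work, as an engineer would, in place of code of your own. Each camera call takes 0.05 s, during which the arm holds its last target. There are 200 camera calls.

## Working session

There is one attempt and no reset: what is moved stays moved. The work goes in short steps, each a Python script; the robot and the scene stay as the last script left them, time stands still between calls to the robot, and variables do not carry over. Pictures are saved under pics/ and viewed, at most 14 in all, crops included, and the job is handed in when it is done.

```bash
ls; mkdir -p pics
python3 - <<'E'
from station import env
import cv2
for n in("scene","top"):
    cv2.imwrite(f"pics/{n}0.png",cv2.resize(env.snapshot(n)[:,:,::-1],(800,600),interpolation=cv2.INTER_CUBIC))
    c=env.calibration(n);print(n,{k:(v.tolist() if hasattr(v,'tolist') else v) for k,v in c.items()})
print(env.calibration("wrist"));print(env.state())
E
```

```text
pics
station.py
scene {'fx': 462.9063025555832, 'fy': 462.9063025555832, 'cx': 283.12985829159646, 'cy': 217.8555767950661, 'R': [[0.8031040686429477, 0.5956502567497574, 0.014987546933774328], [0.4703294908402884, -0.6182924857219549, -0.6296860901637271], [-0.365805993629217, 0.5127525462966663, -0.7767050928706635]], 't': [-0.4835160065339034, -0.23299555893120044, 1.5744209139680454]}
top {'fx': 545.2622326554317, 'fy': 545.2622326554317, 'cx': 268.78016638370804, 'cy': 212.06564116095262, 'R': [[0.013273274674769476, -0.9998582424177638, -0.010359307345030495], [-0.9831731190056462, -0.011162646049346562, -0.1823348935280533], [0.18219340889318045, 0.012605173637744415, -0.9831819116284863]], 't': [0.03630366039627064, 0.616455384834858, 1.4803585383289293]}
{'fx': 319.22372905197835, 'fy': 319.22372905197835, 'cx': 278.92888891925975, 'cy': 208.99380173409344, 'tool_from_camera': array([[-5.08880864e-04, -9.49059778e-01, -3.15095667e-01,
         8.11864049e-02],
       [ 9.99999788e-01, -6.11038474e-04,  2.25427671e-04,
         3.69473906e-04],
       [-4.06479911e-04, -3.150
[... 223 characters left out ...]
539920e+00,
        1.71646447e-05,  1.57082516e+00]), 'qd': array([-0.00103229, -0.00144227,  0.00384307, -0.00108345,  0.00044897,
       -0.001089  ]), 'tau': array([-4.78721213e-04, -4.36904025e+01,  3.53605592e+01,  1.36272065e-02,
        1.26979926e-04, -3.63507795e-06]), 'tcp_pos': array([0.14838145, 0.50320031, 0.23059809]), 'eef_rot': array([[-9.59157591e-01,  2.82871941e-01, -4.26046628e-04],
       [ 2.82872261e-01,  9.59156592e-01, -1.38409827e-03],
       [ 1.71228670e-05, -1.44808514e-03, -9.99998951e-01]]), 'force': array([ 0.68127387, -0.36644376,  0.48262491]), 'ft_torque': array([ 0.04276672, -0.02752119, -0.01977215]), 'grip_force': 0.0, 'finger_gap': 0.08540131093813268}
```

View pics/scene0.png

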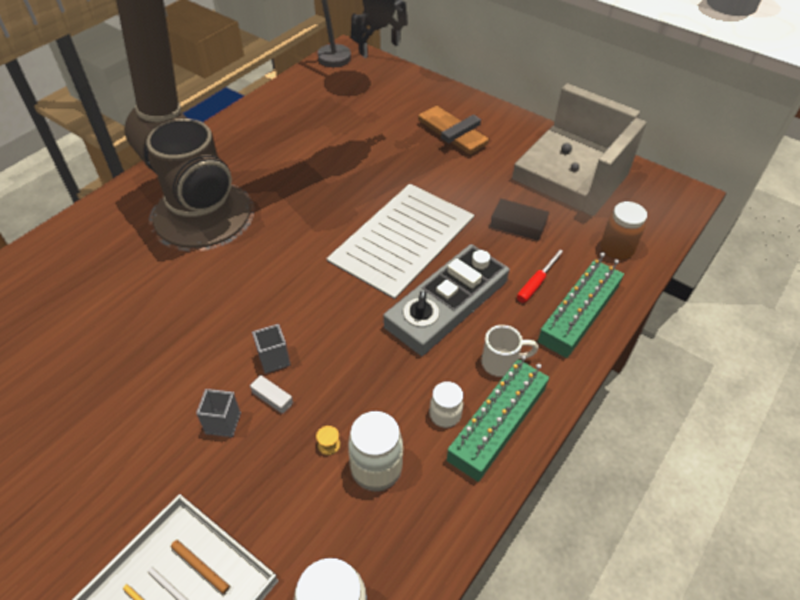

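View pics/top0.png

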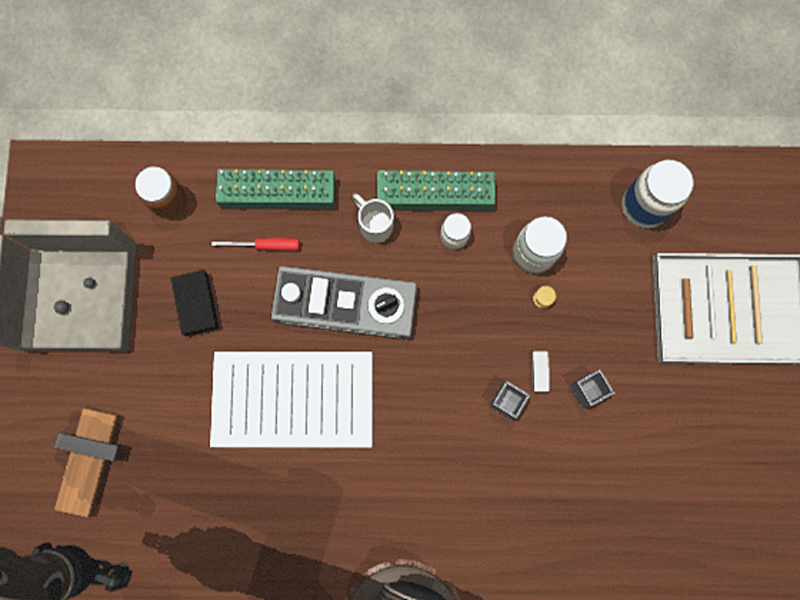

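The top view shows the keys in the order round (291,292), bar (318,295), square (346,299), with the knob at (386,304). The lined white plate has corners (214,352) to (372,447). Two upright tubs are at (510,400) and (592,388), and the bench block sits between them at (541,371). I'll triangulate these and check that the arm can reach for the flipping plan.

```bash
cat > h.py <<'E'
from station import env
import numpy as np, cv2
def cam(n, st=None):
    c=env.calibration(n); K=np.array([[c["fx"],0,c["cx"]],[0,c["fy"],c["cy"]],[0,0,1]])
    if n!="wrist": return K,np.array(c["R"]),np.array(c["t"])
    T=np.eye(4);T[:3,:3]=st["eef_rot"];T[:3,3]=st["tcp_pos"]
    M=np.linalg.inv(T@c["tool_from_camera"]);return K,M[:3,:3],M[:3,3]
def tri(obs):   # obs: [(cam,(u,v)),...] -> least squares point, residual px
    A=[]
    for (K,R,t),(u,v) in obs:
        P=K@np.c_[R,t];A+=[u*P[2]-P[0],v*P[2]-P[1]]
    X=np.linalg.svd(np.array(A))[2][-1];X=X[:3]/X[3]
    return X,max(np.linalg.norm(proj(c,X)-p) for c,p in obs)
def proj(c,X):
    K,R,t=c;p=K@(R@X+t);return p[:2]/p[2]
def onz(c,p,z):  # pixel -> point on plane z
    K,R,t=c;d=R.T@np.linalg.solve(K,[p[0],p[1],1]);o=-R.T@t
    return o+d*(z-o[2])/d[2]
def down(yaw):   # tool down, closing axis y at yaw+90deg, x at yaw
    c,s=np.cos(yaw),np.sin(yaw);x=np.array([c,s,0]);z=np.array([0,0,-1.]);return np.c_[x,np.cross(z,x),z]
def head(phi,a): # tool z along heading phi, a below horizontal; camera (x) up
    h=np.array([np.cos(phi),np.sin(phi),0]);u=np.array([0,0,1.])
    z=np.cos(a)*h-np.sin(a)*u;x=np.cos(a)*u+np.sin(a)*h;return np.c_[x,np.cross(z,x),z]
def snap(n,f,crop=None):
    st=env.state();im=env.snapshot(n)[:,:,::-1];cv2.imwrite("pics/raw_"+f,im)
    if crop: im=im[crop[1]:crop[3],crop[0]:crop[2]]
    k=min(800/im.shape[1],600/im.shape[0]);cv2.imwrite("pics/"+f,cv2.resize(im,None,fx=k,fy=k,interpolation=cv2.INTER_CUBIC));return st
E
python3 - <<'E'
from h import *
np.set_printoptions(precision=4,suppress=True)
S,T=cam("scene"),cam("top")
P=dict(bar=((464,272),(318,295)),rnd=((481,258),(291,292)),sq=((447,288),(346,299)),knob=((421,300),(386,304)),
 p1=((410,185),(211,447)),p2=((473,214),(214,352)),p3=((393,294),(372,352)),p4=((328,260),(372,447)),A=((269,334),(510,400)),B=((217,398),(592,388)),blk=((271,392),(541,371)),spool=((328,435),(544,297)))
for k,(a,b) in P.items(): print(k,*tri([(S,np.array(a)*.7),(T,np.array(b)*.7)]))
for a in(0,.3,.5):
  for p in([.35,-.2,.06],[.35,.18,.06]):
    for r in np.arange(-1.5,1.6,.5): 
      R=head(np.arctan2(p[1],p[0])+r,a);q=env.ik(p,R);print(a,p,r,q)
E
```

```text
bar [0.6291 0.1737 0.0603] 0.43078806794373176
rnd [0.6352 0.2279 0.061 ] 0.03718721623618111
sq [0.623  0.1188 0.055 ] 0.234197014253874
knob [0.6101 0.0402 0.0812] 0.4081914862187538
p1 [0.3326 0.3845 0.0005] 0.3413976835453382
p2 [0.52   0.3859 0.0077] 0.23569750998568997
p3 [0.5231 0.0667 0.0136] 0.3064360161448106
p4 [ 0.3371  0.0655 -0.0003] 0.6295405920010377
A [ 0.4274 -0.1986  0.0755] 0.07038238725899698
B [ 0.4522 -0.3557  0.0733] 0.18802170394334208
blk [ 0.4891 -0.2694  0.0187] 0.022287250922408307
spool [ 0.6372 -0.2771  0.0279] 0.08032749496227119
0 [0.35, -0.2, 0.06] -1.5 [ 0.1378  0.9144 -0.3557  1.8715 -0.9847  0.    ]
0 [0.35, -0.2, 0.06] -1.0 [ 0.2768  0.8204 -0.6886  1.6326 -1.3456  0.    ]
0 [0.35, -0.2, 0.06] -0.5 None
0 [0.35, -0.2, 0.06] 0.0 None
0 [0.35, -0.2, 0.06] 0.5 None
0 [0.35, -0.2, 0.06] 1.0 [-1.3151  0.8204 -0.6886  1.6326  1.3456 -0.    ]
0 [0.35, -0.2, 0.06] 1.5 [-1.1761  0.9144 -0.3557  1.8715  0.9847  0.    ]
0 [0.35, 0.18, 0.06] -1.5 [ 1.1442  0.9079 -0.3754  1.8583 -0.9724  0.    ]
0 [0.35, 0.18, 0.06] -1.0 [ 1.2909  0.8171 -0.7041  1.6204 -1.3
[... 1181 characters left out ...]
5  0.0974 -0.8687  0.8236 -1.0574 -1.3208]
0.5 [0.35, -0.2, 0.06] -0.5 None
0.5 [0.35, -0.2, 0.06] 0.0 None
0.5 [0.35, -0.2, 0.06] 0.5 None
0.5 [0.35, -0.2, 0.06] 1.0 [-1.2117  0.0974 -0.8687  0.8236  1.0574  1.3208]
0.5 [0.35, -0.2, 0.06] 1.5 [-1.111   0.4431 -0.4812  1.3855  0.865   0.6959]
0.5 [0.35, 0.18, 0.06] -1.5 [ 1.0786  0.4346 -0.4984  1.3868 -0.8571 -0.6827]
0.5 [0.35, 0.18, 0.06] -1.0 [ 1.1858  0.0945 -0.8754  0.851  -1.0532 -1.2849]
0.5 [0.35, 0.18, 0.06] -0.5 None
0.5 [0.35, 0.18, 0.06] 0.0 None
0.5 [0.35, 0.18, 0.06] 0.5 None
0.5 [0.35, 0.18, 0.06] 1.0 [-0.2358  0.0945 -0.8754  0.851   1.0532  1.2849]
0.5 [0.35, 0.18, 0.06] 1.5 [-0.1286  0.4346 -0.4984  1.3868  0.8571  0.6827]
```

Run:
```python
from h import *
import pickle
D={}
for f,p in(("k1",[.55,.17,.30]),("k2",[.58,.09,.30]),("t1",[.36,-.22,.34]),("t2",[.40,-.30,.34])):
    env.move_pose(p,down(0));env.dwell(.3);D[f]=snap("wrist",f+".png")
pickle.dump(D,open("D.pkl","wb"));print(env.state()["time"])
for a,b in(("k1","k2"),("t1","t2")):
    A,B=cv2.imread(f"pics/raw_{a}.png"),cv2.imread(f"pics/raw_{b}.png")
    cv2.imwrite(f"pics/{a}_{b}.png",cv2.resize(np.vstack([A,B])if 0 else np.hstack([A,B]),(800,300),interpolation=cv2.INTER_AREA))
```

```text
10.6333
```

View pics/k1.png

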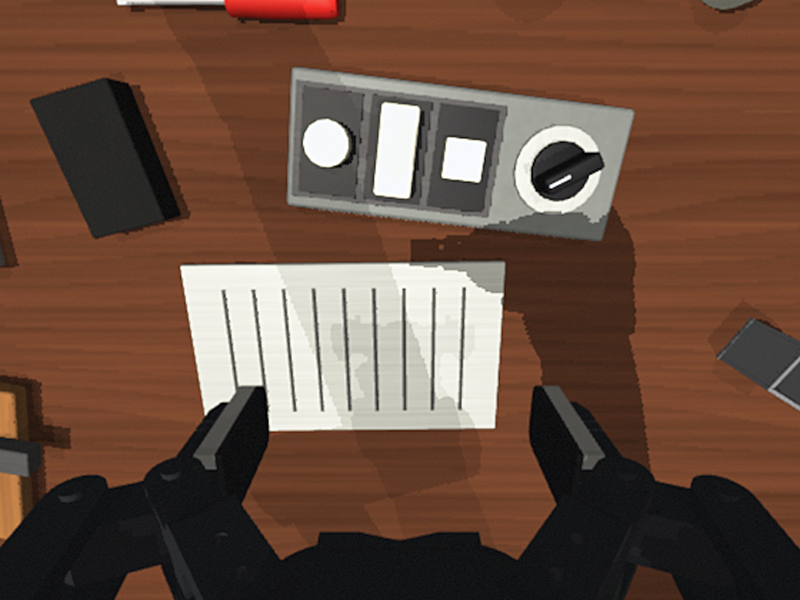

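View pics/t1.png

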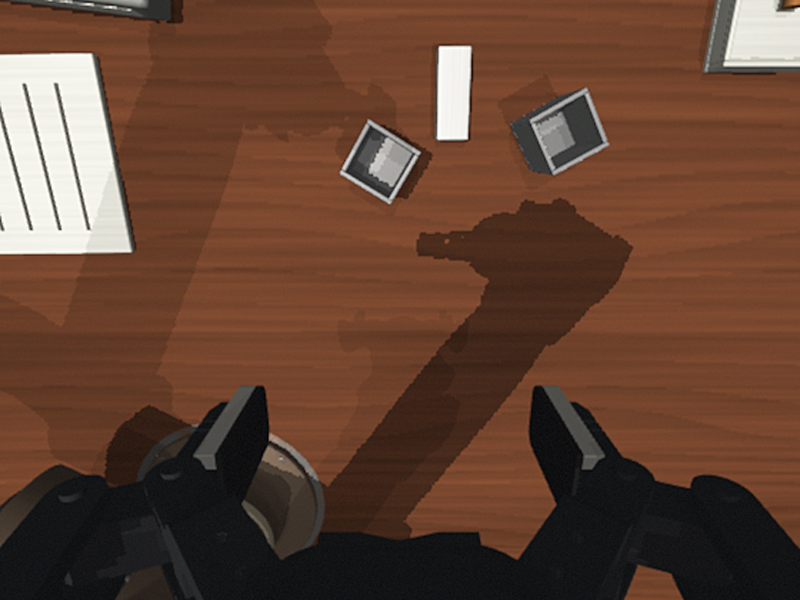

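View pics/t2.png

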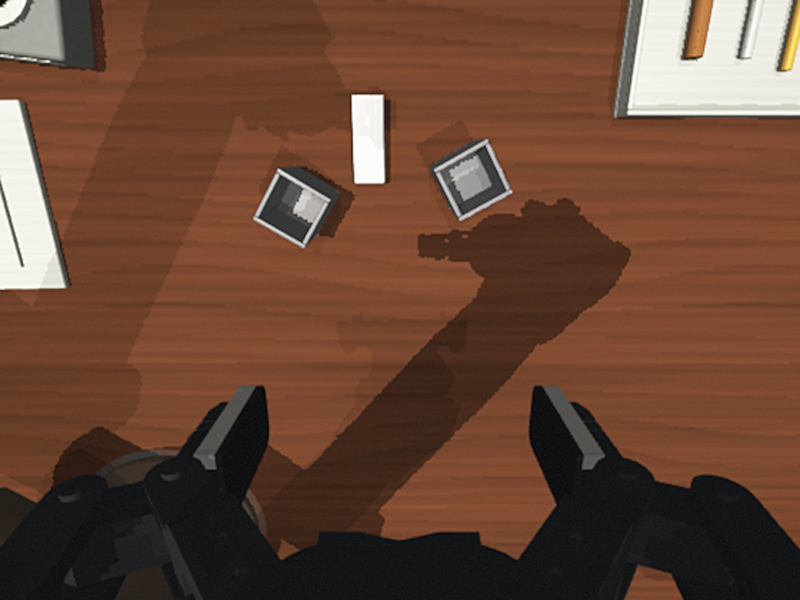

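Two tubs, A and B, have clear rims in both wrist views. Tub A's corners in t1 are (369,121), (420,155), (391,203), (341,171). Tub B's are (588,88), (608,145), (556,175), (529,124). The keys and knob are clear in k1, so I'll measure these now.

Run:
```python
from h import *
import pickle
np.set_printoptions(precision=4,suppress=True)
D=pickle.load(open("D.pkl","rb"));C={k:cam("wrist",v) for k,v in D.items()}
t1=dict(A=[(369,121),(420,155),(391,203),(341,171)],B=[(588,88),(608,145),(556,175),(529,124)])
t2=dict(A=[(279,168),(331,200),(305,247),(254,216)],B=[(488,139),(512,190),(461,219),(434,173)])
for n in "AB":
    P=np.array([tri([(C["t1"],np.array(a)*.7),(C["t2"],np.array(b)*.7)])[0] for a,b in zip(t1[n],t2[n])])
    e=P[1]-P[0];Q=np.array([onz(C["t2"],np.array(b)*.7,.072) for b in t2[n]])
    Q1=np.array([onz(C["t1"],np.array(b)*.7,.072) for b in t1[n]])
    print(n,P.mean(0),P[:,2],np.linalg.norm(np.diff(P,axis=0),axis=1),"yaw",np.degrees([np.arctan2(*(P[(i+1)%4]-P[i])[1::-1])for i in range(4)])%90,Q.mean(0),Q1.mean(0))
B={}
for f in("k1","k2"):
    im=cv2.imread(f"pics/raw_{f}.png");m=cv2.inRange(im,(215,215,215),(255,255,255))
    n,l,s,c=cv2.connectedComponentsWithStats(m)
    B[f]=[(s[i].tolist(),c[i].round(1).tolist()) for i in range(1,n) if 250<s[i,4]];print(f,B[f])
snap
```

```text
A [ 0.4284 -0.2035  0.067 ] [0.0656 0.0629 0.0692 0.0704] [0.0522 0.0488 0.0519] yaw [57.716  58.5527 57.234  58.8965] [ 0.4294 -0.2043  0.072 ] [ 0.4281 -0.2037  0.072 ]
B [ 0.4525 -0.3655  0.0694] [0.0716 0.063  0.0738 0.0693] [0.0518 0.0534 0.048 ] yaw [30.9043 27.9621 31.9939 31.5581] [ 0.4532 -0.3647  0.072 ] [ 0.4519 -0.3648  0.072 ]
k1 [([262, 72, 31, 66, 1602], [276.8, 104.6]), ([212, 84, 31, 33, 788], [227.5, 99.7]), ([361, 89, 59, 60, 1224], [386.2, 117.7]), ([310, 96, 30, 31, 746], [324.2, 111.3]), ([127, 185, 225, 116, 13591], [233.8, 233.7])]
k2 [([446, 0, 47, 18, 601], [467.5, 6.8]), ([195, 101, 27, 63, 1447], [207.9, 131.7]), ([145, 112, 30, 31, 734], [159.6, 127.1]), ([294, 115, 58, 56, 1080], [318.6, 139.1]), ([243, 123, 28, 30, 703], [256.2, 137.5]), ([75, 204, 221, 113, 12714], [174.7, 246.3]), ([519, 206, 32, 51, 969], [534.3, 231.2]), ([191, 237, 20, 65, 526], [200.1, 266.2]), ([232, 246, 17, 46, 277], [239.4, 267.1])]
```

View pics/k2.png

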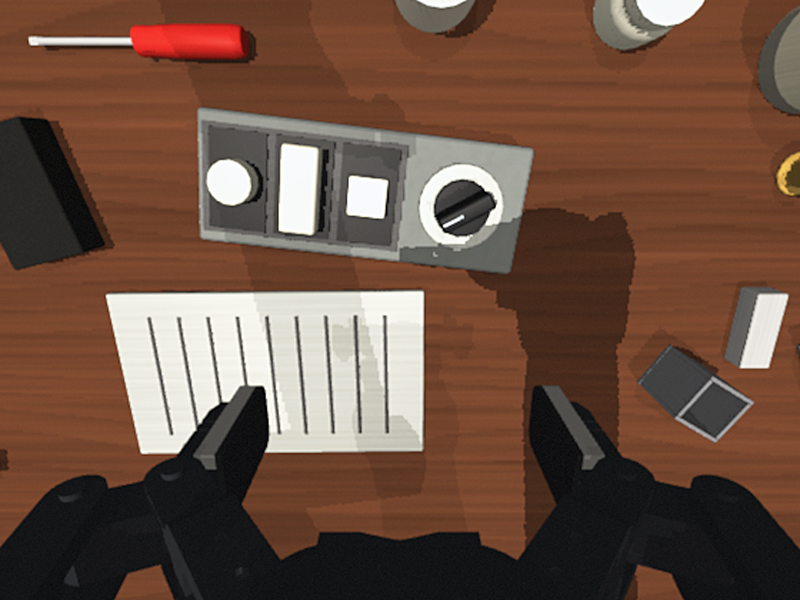

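Run:
```python
from h import *
import pickle
np.set_printoptions(precision=4,suppress=True)
D=pickle.load(open("D.pkl","rb"));C={k:cam("wrist",v) for k,v in D.items()}
B=dict(bar=((276.8,104.6),(207.9,131.7)),rnd=((227.5,99.7),(159.6,127.1)),sq=((324.2,111.3),(256.2,137.5)),disc=((390.5,118.5),(322.5,142.5)),
 p2=((127,186),(75,206)),p3=((353,184),(296,204)),p4=((347,300),(296,315)),bar1=((421,106.5),(345.5,140)))
W={k:tri([(C["k1"],a),(C["k2"],b)]) for k,(a,b) in B.items()}
for k,v in W.items():print(k,*v)
bt=W["bar"][0]; d=W["rnd"][0]-W["disc"][0];psi=np.arctan2(-d[0],d[1]);print("psi",psi)
env.move_gripper(0.0);R=down(psi+np.pi/2 if 0 else psi)
env.move_pose([bt[0],bt[1],.12],R);env.line_to([bt[0],bt[1],.078],velocity=.08)
f0=env.state()["force"][2]
for z in np.arange(.072,.054,-.002):
    env.line_to([bt[0],bt[1],z],velocity=.04);s=env.state();f=s["force"][2]-f0;print(round(z,3),s["tcp_pos"][2].round(4),f.round(1))
    if abs(f)>25:break
env.line_to([bt[0],bt[1],.13]);env.move_gripper(.085)
env.move_pose([.58,.09,.30],down(0));env.dwell(.3);D["k3"]=snap("wrist","k3.png",(100,60,420,300));pickle.dump(D,open("D.pkl","wb"));print(env.state()["time"])
```

```text
bar [0.6294 0.1731 0.0669] 0.08753590246540056
rnd [0.6345 0.2279 0.0671] 0.0286583904840795
sq [0.622  0.1185 0.0573] 0.07002627766797447
disc [0.6143 0.0381 0.0472] 0.7790526428936986
p2 [0.5203 0.3843 0.0061] 0.0465691791019807
p3 [0.5236 0.067  0.0066] 0.169834439171905
p4 [0.337  0.0637 0.0093] 0.506553855168188
bar1 [0.6253 0.0209 0.0922] 2.4180259937408786
psi -0.10623846424297302
0.072 0.0719 -0.6
0.07 0.07 -0.5
0.068 0.0684 1.2
0.066 0.0659 1.4
0.064 0.0634 -0.0
0.062 0.0616 0.1
0.06 0.0598 -0.2
0.058 0.0585 3.1
0.056 0.0584 13.3
21.2917
```

View pics/k3.png

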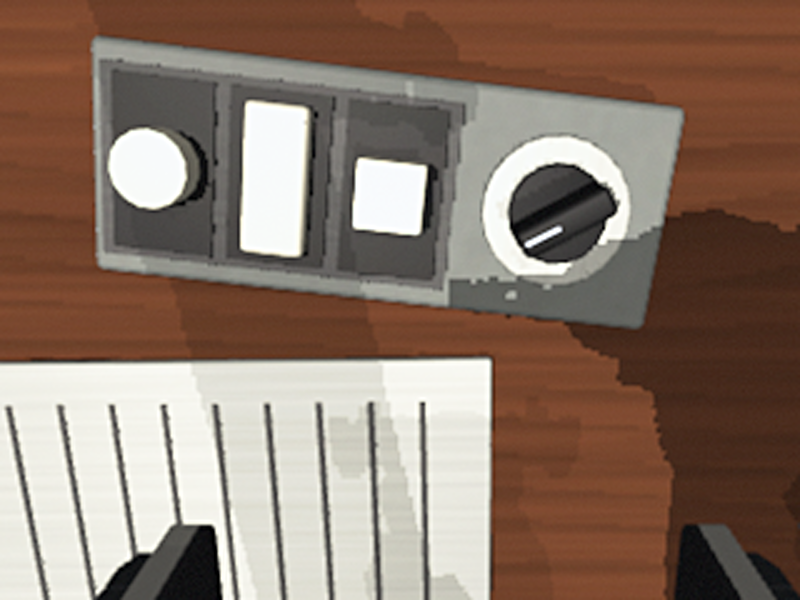

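The bar key is now down and the square key has popped up (shadow beside it). Next I'll plan the flip for each tub: grip it tilted near the mouth, lay it on its side, regrip near the bottom, then place it mouth-down.

```bash
cat >> h.py <<'E'
def lay(phi,a):  # tool down, tilted a away from phi; camera toward phi
    h=np.array([np.cos(phi),np.sin(phi),0]);u=np.array([0,0,1.])
    z=-np.cos(a)*u-np.sin(a)*h;x=np.cos(a)*h-np.sin(a)*u;return np.c_[x,np.cross(z,x),z]
OFF=.018
def tcp(g,R,back=0): return np.asarray(g)+(OFF-back)*R[:,2]
E
python3 - <<'E'
from h import *
np.set_printoptions(precision=2,suppress=True)
def ok(g,R,vs):
    qs=[env.ik(tcp(g,R)+v,R) for v in vs(R)]
    if any(q is None for q in qs): return None
    return qs[0]
bk=lambda R:[0*R[:,2],-.09*R[:,2],-.09*R[:,2]+[0,0,.1],np.array([0,0,.1])]
for n,c,y in(("A",(.4288,-.204),58),("B",(.4527,-.365),31)):
  for a in(.3,.45):
    for k in range(4):
      ph=np.radians(y+90*k);q=ok([*c,.054],head(ph,a),bk)
      if q is not None: print("pick",n,a,round(np.degrees(ph)),q)
for c in((.35,-.05),(.42,-.03),(.45,-.08)):
  for a in(.3,.45):
    L=[]
    for d in range(-180,180,15):
      m=np.radians(d);q1=ok([*c,.027],lay(m,a),bk);q2=ok([*c,.027],lay(m+np.pi,a),bk)
      if q1 is not None and q2 is not None:L.append(d)
    print("lay",c,a,L)
for c in((.43,.15),(.43,.30)):
  for a in(.3,.45):
    print("place",c,a,[d for d in range(-180,180,15) if ok([*c,.064],head(np.radians(d),a),bk) is not None])
E
```

```text
pick A 0.3 58 [-0.98  0.66 -0.35  1.49  1.06  0.58]
pick A 0.45 58 [-0.95  0.53 -0.4   1.32  0.98  0.81]
pick A 0.45 238 [ 0.01  0.65 -0.22  1.54 -0.86 -0.59]
pick B 0.3 31 [-1.15  0.55 -0.41  0.98  1.25  1.19]
pick B 0.45 31 [-1.12  0.45 -0.44  0.86  1.11  1.36]
lay (0.35, -0.05) 0.3 [-180, -165, -150, -135, -120, -105, -90, -75, -60, -45, -30, -15, 0, 15, 30, 45, 60, 75, 90, 105, 120, 135, 150, 165]
lay (0.35, -0.05) 0.45 [-180, -165, -150, -135, -120, -105, -90, -75, -60, -45, -30, -15, 0, 15, 30, 45, 60, 75, 90, 105, 120, 135, 150, 165]
lay (0.42, -0.03) 0.3 [-180, -165, -150, -135, -120, -105, -90, -75, -60, -45, -30, -15, 0, 15, 30, 45, 60, 75, 90, 105, 120, 135, 150, 165]
lay (0.42, -0.03) 0.45 [-180, -165, -150, -135, -120, -105, -90, -75, -60, -45, -30, -15, 0, 15, 30, 45, 60, 75, 90, 105, 120, 135, 150, 165]
lay (0.45, -0.08) 0.3 [-180, -165, -150, -135, -120, -105, -90, -75, -60, -45, -30, -15, 0, 15, 30, 45, 60, 75, 90, 105, 120, 135, 150, 165]
lay (0.45, -0.08) 0.45 [-180, -165, -150, -135, -120, -105, -90, -75, -60, -45, -30, -15, 0, 15, 30, 45, 60, 75, 90, 105, 120, 135, 150, 165]
place (0.43, 0.15) 0.3 [-75, -60, -45, -30, 75, 90, 105]
place (0.43, 0.15) 0.45 [-75, -60, -45, -30, 60, 75, 90, 105, 120]
place (0.43, 0.3) 0.3 [-45, -30, -15, 75, 90, 105, 120]
place (0.43, 0.3) 0.45 [-60, -45, -30, -15, 0, 75, 90, 105, 120]
```

```bash
cat >> h.py <<'E'
AL=.45
def guard(p0,p1,lim=4,n=8):
    """step from p0 to p1, stop on contact"""
    env.line_to(p0,velocity=.1);env.dwell(.15);f0=env.state()["force"]
    for k in range(1,n+1):
        env.line_to(p0+(p1-p0)*k/n,velocity=.04);env.dwell(.05)
        f=np.linalg.norm(env.state()["force"]-f0)
        if f>lim: break
    print("guard stop",k,"/",n,"df",f.round(1));return env.state()["tcp_pos"]
def pick(c,ph,s=.054):
    R=head(ph,AL);g=[*c,s];env.move_gripper(.085)
    env.move_pose(tcp(g,R,.1)+[0,0,.1],R);env.line_to(tcp(g,R,.1));env.line_to(tcp(g,R),velocity=.08)
    env.move_gripper(0,50);s=env.state();print("gap",s["finger_gap"],"F",s["grip_force"])
    env.line_to(tcp(g,R)+[0,0,.12])
def laydown(c,m):
    R=lay(m,AL);p=tcp([*c,.027],R)
    env.move_pose(p+[0,0,.12],R);guard(p+[0,0,.008],p-[0,0,.003]);s=env.state();print("gap",s["finger_gap"])
    env.move_gripper(.085);p=env.state()["tcp_pos"];env.line_to(p-.1*R[:,2]);env.line_to(p-.1*R[:,2]+[0,0,.1])
E
python3 - <<'E'
from h import *
np.set_printoptions(precision=3,suppress=True)
ph=np.radians(58);pick((.4288,-.204),ph);laydown((.38,-.06),ph)
env.move_pose([.30,-.08,.30],down(0));env.dwell(.2)
import pickle;pickle.dump(snap("wrist","l1.png"),open("l1.pkl","wb"));print(env.state()["time"],env.state()["q"])
E
```

```text
gap 0.00020432742033440132 F 0.10455551440827549
guard stop 8 / 8 df 2.2
gap 0.00010967727454010755
36.9417 [-0.258 -0.262 -0.249  1.588 -0.     2.881]
```

View pics/l1.png

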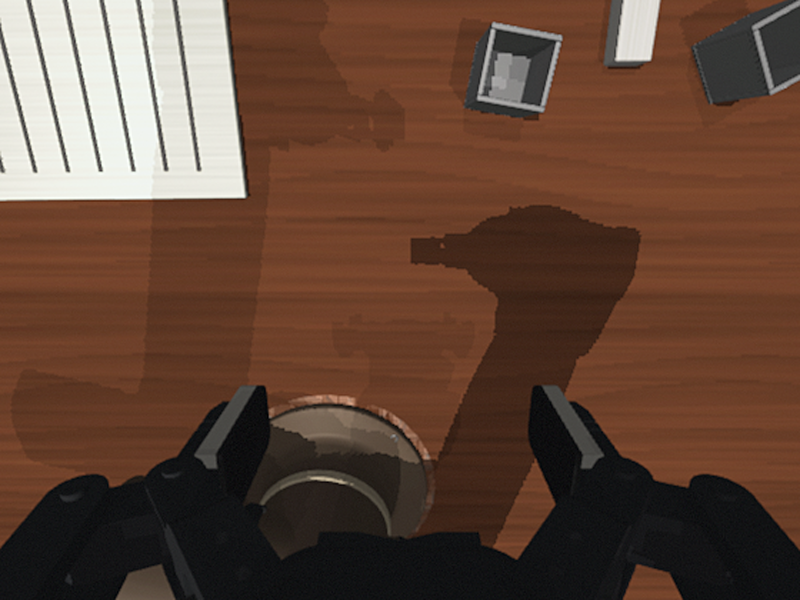

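Tub A wasn't gripped. It now stands shifted and turned, with rim corners (494,23), (562,37), (547,110), (479,98). I'll relocate it and pick again, with a picture before closing and a check on the gap.

```bash
cat >> h.py <<'E'
def rim(c,P,k=.7,z=.072):
    Q=np.array([onz(c,np.array(p)*k,z) for p in P]);e=[Q[(i+1)%4]-Q[i] for i in range(4)]
    a=np.array([np.arctan2(v[1],v[0]) for v in e]);yaw=np.angle(np.exp(4j*a).mean())/4
    print("rim",Q.mean(0).round(4),"yaw",np.degrees(yaw).round(1)%90,"sides",[np.linalg.norm(v).round(4) for v in e]);return Q.mean(0)[:2],yaw
def pick(c,ph,s=.054):
    R=head(ph,AL);g=[*c,s];env.move_gripper(.085)
    env.move_pose(tcp(g,R,.1)+[0,0,.1],R);env.line_to(tcp(g,R,.1));snap("top","pre1.png");env.line_to(tcp(g,R),velocity=.08);snap("top","pre2.png")
    env.move_gripper(0,50);s=env.state();print("gap",s["finger_gap"],"F",s["grip_force"])
    if s["finger_gap"]<.04: env.move_gripper(.085);env.line_to(tcp(g,R,.1));raise SystemExit("missed")
    env.line_to(tcp(g,R)+[0,0,.12])
E
python3 - <<'E'
from h import *
import pickle
np.set_printoptions(precision=3,suppress=True)
c,y=rim(cam("wrist",pickle.load(open("l1.pkl","rb"))),[(494,23),(562,37),(547,110),(479,98)])
for a in(.3,.45):
  for k in range(4):
    ph=y+k*np.pi/2;R=head(ph,a);print(a,np.degrees(ph),[env.ik(tcp([*c,.054],R)+v,R) is not None for v in(0*R[:,2],-.1*R[:,2],-.1*R[:,2]+[0,0,.1],np.array([0,0,.12]))])
S=cv2.imread  # noqa
E
```

```text
rim [ 0.436 -0.167  0.072] yaw 81.3 sides [np.float64(0.0499), np.float64(0.0486), np.float64(0.052), np.float64(0.0495)]
0.3 -8.670195742683562 [False, False, False, False]
0.3 81.32980425731644 [True, True, False, True]
0.3 171.32980425731643 [False, False, False, False]
0.3 261.3298042573165 [True, True, True, True]
0.45 -8.670195742683562 [False, False, True, False]
0.45 81.32980425731644 [True, True, True, True]
0.45 171.32980425731643 [False, False, False, False]
0.45 261.3298042573165 [True, True, True, True]
```

Run:
```python
import cv2,numpy as np
a,b=[cv2.imread(f"pics/raw_{k}.png")[170:330,400:560] for k in("k2","k3")]
cv2.imwrite("pics/cmp.png",cv2.resize(np.hstack([a,b]),(640,320)))
```

View pics/cmp.png

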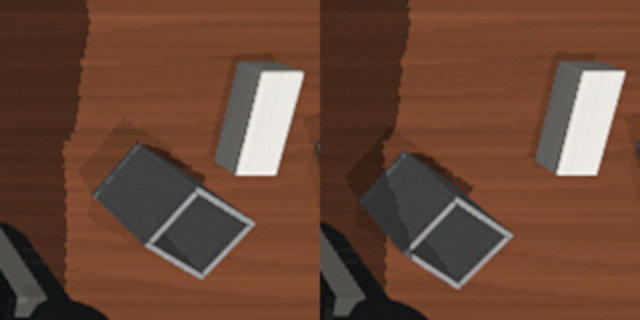

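In k3 tub A had already moved left by about 31 raw px, so it was knocked aside before my pick. I'll pick at the new pose.

Run:
```python
from h import *
import pickle
ph=np.radians(81.3);pick((.436,-.167),ph);laydown((.38,-.06),ph)
env.move_pose([.28,-.08,.30],down(0));env.dwell(.2)
pickle.dump(snap("wrist","l2.png"),open("l2.pkl","wb"));print(env.state()["time"])
```

```text
gap 0.05140345138940497 F 51.91072404384613
guard stop 6 / 8 df 7.7
gap 0.05157850682571272
50.55
```

View pics/l2.png

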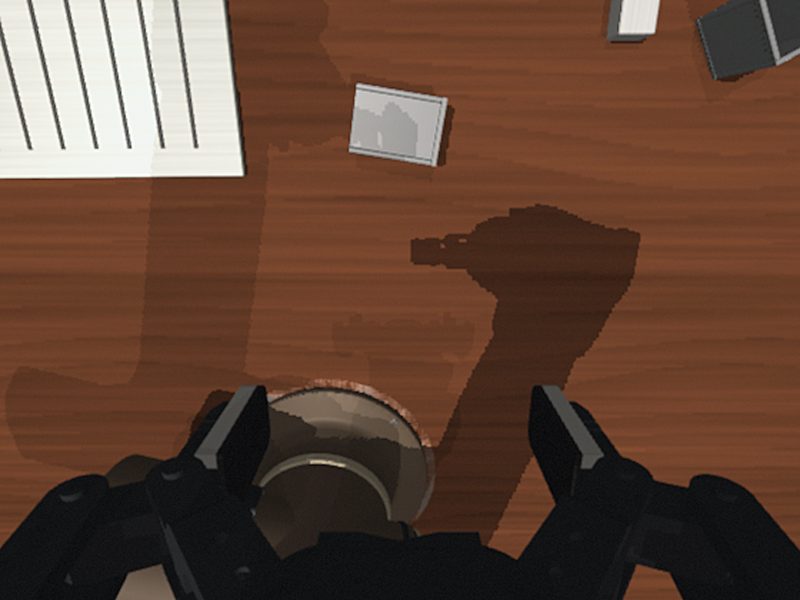

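Tub A lies on its side with its top face at (357,84), (447,97), (437,166), (349,152) and its mouth to the left (+y). I'll regrip it near the bottom and place it.

```bash
cat >> h.py <<'E'
def place(c,m,spot,g):
    """lying tub centre c, mouth dir m -> mouth-down at spot with heading g"""
    R=lay(m+np.pi,AL);p=tcp([c[0]-.018*np.cos(m),c[1]-.018*np.sin(m),.027],R)
    env.move_gripper(.085);env.move_pose(p-.1*R[:,2]+[0,0,.08],R);env.line_to(p-.1*R[:,2]);env.line_to(p,velocity=.08)
    env.move_gripper(0,50);s=env.state();print("gap",s["finger_gap"])
    if s["finger_gap"]<.04: env.move_gripper(.085);env.line_to(p-.1*R[:,2]);raise SystemExit("missed")
    env.line_to(p+[0,0,.18])
    R=head(g,AL);p=tcp([*spot,.063],R);env.move_pose(p+[0,0,.12],R);print("gap",env.state()["finger_gap"])
    guard(p+[0,0,.012],p-[0,0,.006],lim=4,n=12);env.move_gripper(.085);env.dwell(.2)
    p=env.state()["tcp_pos"];env.line_to(p-.11*R[:,2],velocity=.1);env.line_to(p-.11*R[:,2]+[0,0,.1])
E
python3 - <<'E'
from h import *
import pickle
c,y=rim(cam("wrist",pickle.load(open("l2.pkl","rb"))),[(357,84),(447,97),(437,166),(349,152)],z=.052)
m=y%(np.pi/2);print(c,np.degrees(m))
place(c,m,(.43,.30),np.pi/2)
env.move_pose([.37,-.20,.32],down(0));env.dwell(.2)
pickle.dump(snap("wrist","l3.png"),open("l3.pkl","wb"));snap("scene","s3.png");snap("top","o3.png");print(env.state()["time"])
a,b=cv2.imread("pics/raw_s3.png")[90:330,130:450],cv2.imread("pics/raw_l3.png")[:240,120:520]
cv2.imwrite("pics/m3.png",np.vstack([cv2.resize(a,(400,300)),cv2.resize(b,(400,240)),]))
E
```

```text
rim [ 0.3771 -0.0778  0.052 ] yaw 82.1 sides [np.float64(0.0709), np.float64(0.0524), np.float64(0.0726), np.float64(0.0509)]
[ 0.37706198 -0.0777942 ] 82.0841888872415
gap 0.05145440430256428
gap 0.0515938454923152
guard stop 9 / 12 df 8.7
70.625
```

View pics/m3.png

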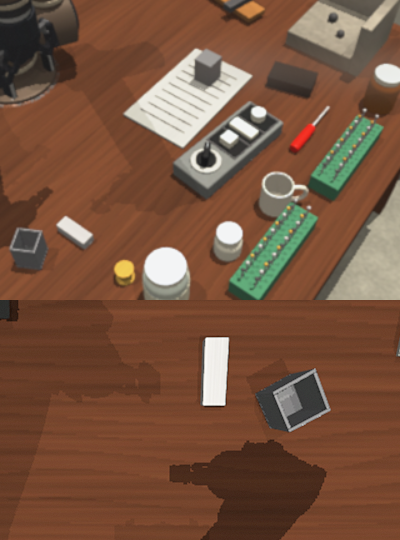

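Tub A stands mouth-down on the plate. Tub B has rim corners (raw) at about (435,69), (449,111), (410,131), (393,87). Now I'll flip tub B.

Run:
```python
from h import *
import pickle
c,y=rim(cam("wrist",pickle.load(open("l3.pkl","rb"))),[(435,69),(449,111),(410,131),(393,87)],k=1)
if np.hypot(*(c-[.4525,-.365]))<.012: c,y=(.4527,-.365),np.radians(31)
ph=y%(np.pi/2);print(c,np.degrees(ph));pick(c,ph)
m=np.radians(75);laydown((.38,-.06),m)
env.move_pose([.28,-.08,.30],down(0));env.dwell(.2)
pickle.dump(snap("wrist","l4.png",(200,20,360,140)),open("l4.pkl","wb"));print(env.state()["time"])
```

```text
rim [ 0.4542 -0.3637  0.072 ] yaw 26.5 sides [np.float64(0.0507), np.float64(0.0482), np.float64(0.0553), np.float64(0.0488)]
(0.4527, -0.365) 31.0
gap 0.05194062840442226 F 51.89924776554108
guard stop 6 / 8 df 7.5
gap 0.05151399886179768
83.6917
```

View pics/l4.png

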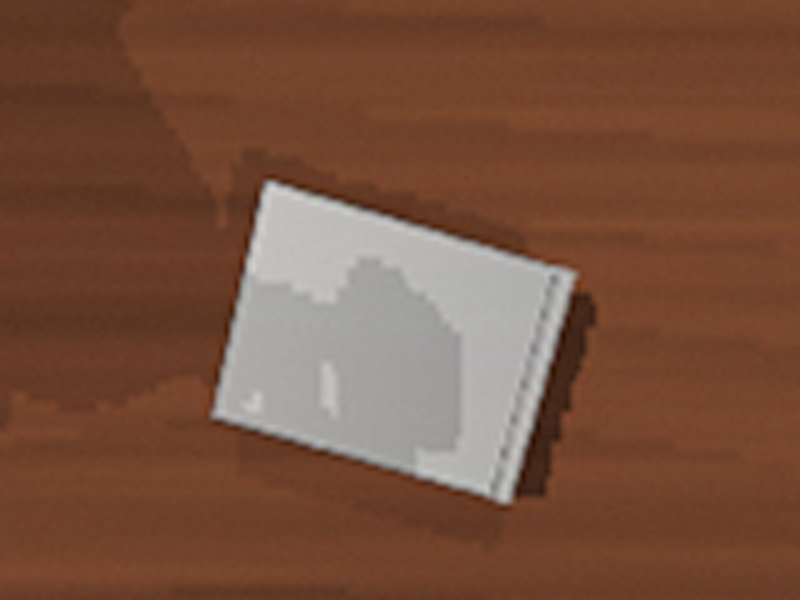

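Tub B lies with crop corners (265,183), (577,272), (510,502), (213,416). The mouth points left, as I laid it.

Run:
```python
from h import *
import pickle
P=[(200+u/5,20+v/5) for u,v in[(265,183),(577,272),(510,502),(213,416)]]
c,y=rim(cam("wrist",pickle.load(open("l4.pkl","rb"))),P,k=1,z=.052)
m=y%(np.pi/2);print(c,np.degrees(m))
place(c,m,(.43,.15),np.pi/2)
env.move_pose([.45,-.05,.30],down(0));env.dwell(.3)
snap("top","o5.png",(130,170,310,330));pickle.dump(snap("wrist","l5.png"),open("l5.pkl","wb"));print(env.state()["time"])
```

```text
rim [ 0.3756 -0.0777  0.052 ] yaw 74.9 sides [np.float64(0.0721), np.float64(0.0518), np.float64(0.0717), np.float64(0.0507)]
[ 0.37559859 -0.0777333 ] 74.94097423178162
gap 0.051528724368222444
gap 0.0511852354294937
guard stop 9 / 12 df 8.9
103.4333
```

View pics/o5.png

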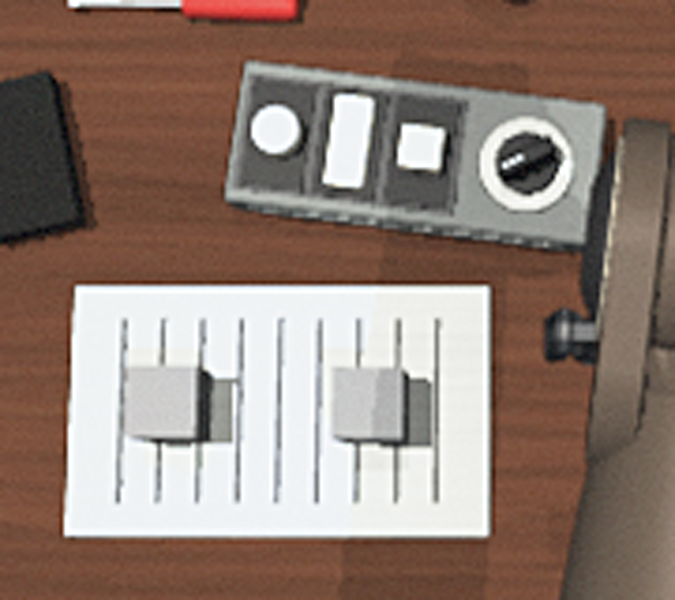

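Both tubs stand mouth-down, flat and apart on the plate, at (165,400) and (370,400) in the crop. The knob is still at its starting angle. Next come the round key and the knob.

Run:
```python
from h import *
import pickle
x,y=.6345,.2279
env.move_gripper(0);R=down(-.11);env.move_pose([x,y,.13],R);env.line_to([x,y,.075],velocity=.08);env.dwell(.1);f0=env.state()["force"][2]
for z in np.arange(.069,.054,-.002):
    env.line_to([x,y,z],velocity=.04);s=env.state();f=s["force"][2]-f0
    if abs(f)>25:break
print("press",s["tcp_pos"][2],f)
env.line_to([x,y,.15])
k=[.6133,.0387];R=down(np.radians(-63));env.move_pose([*k,.15],R);env.move_gripper(.045)
q6=env.state()["q"][5];print("q6",q6)
if q6+1.8<3.1:
    env.line_to([*k,.064],velocity=.08);env.move_gripper(0,40);print("gap",env.state()["finger_gap"])
    q=env.state()["q"].copy();t0=env.state()["ft_torque"][2]
    for d in np.arange(.1,1.85,.1):
        p=q.copy();p[5]+=d;env.move_joints(p);t=env.state()["ft_torque"][2]-t0
        if abs(t)>1.0 and d>1.3:break
    print("turned",d,"torque",t);env.dwell(.2);env.move_gripper(.045)
    p=env.state()["tcp_pos"];env.line_to(p+[0,0,.1])
env.move_pose([.55,.09,.30],down(0));env.move_gripper(.085);env.dwell(.3);snap("wrist","f.png");print(env.state()["time"])
```

```text
press 0.05833885950378708 16.140679035389795
q6 -1.9791507003626572
gap 0.013453941008037701
turned 1.7000000000000002 torque 1.9968962465626572
124.3583
```

View pics/f.png

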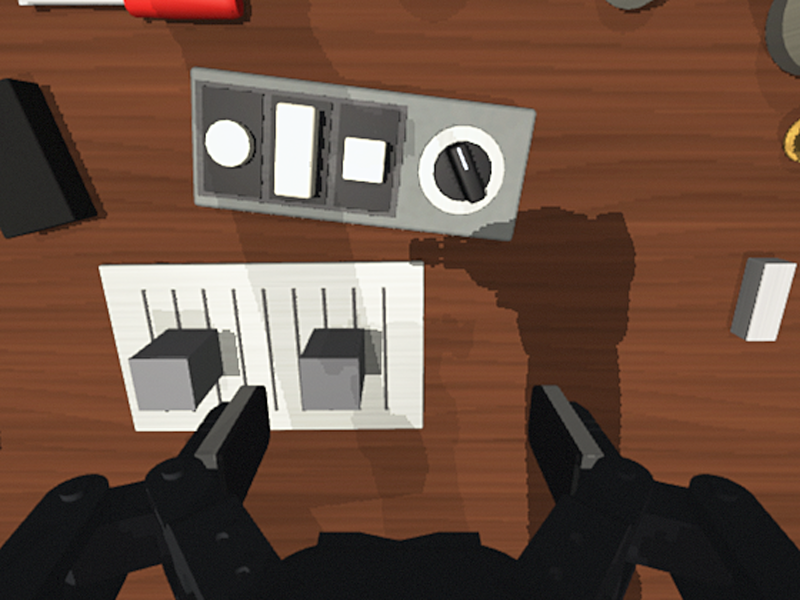

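The round key is down, the bar key is up, and the knob bar runs from (455,145) to (478,198), about 2.6 rad and against its stop. Both tubs still stand on the plate, so I'm handing in.

```bash
python3 -c "
from station import env
print(env.close_job())"
```

```text
the job is handed in; nothing more can be done
None
```

I handed the job in at about 124 s of the 210 s allowed, without seeing the verdict: the last picture shows both tubs mouth-down on the plate, the round key down, the stop key up and the timer at its clockwise stop.

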